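Sort the empties after the cooking class

TASK

The class is over: clear the four empties off the worktop into the recycling. Stand the two empty glass jars upright in the green carrier, one in each compartment, setting them down rather than dropping them; put the small cardboard carton in the blue paper box; and put the empty tin down through the sprung flap of the yellow bin so that it drops inside and the flap closes behind it. Leave the two full jars with black lids standing where they are.

Things in the scene. Friction and masses are not known exactly. Their poses are not given: they have to be found in the camera images.
- green_jar_mid (a point): Empty open jar of green glass, upright on the worktop, outer diameter 60 mm up to 72 mm height, then a 54 mm neck; 85 mm tall, wall 4 mm, 150 g. The point is at its centre, half-way up (42.5 mm above its base); z up along the jar. To set it in the carrier, grip it round the outside of the body in its upper half, so that the fingertips stay clear of the carrier's walls.
- brown_jar_mid (a point): Empty open jar of brown (amber) glass, upright on the worktop, outer diameter 56 mm up to 72 mm height, then a 50 mm neck; 85 mm tall, wall 4 mm, 150 g. The point is at its centre, half-way up (42.5 mm above its base); z up along the jar. Grip as the green one.
- tin_mid (a point): Empty open food tin, steel with a plain red paper label, upright on the worktop, diameter 54 mm, 78 mm tall, 80 g. The point is at its centre, half-way up (39 mm above its base); z up along the tin.
- carton_mid (a point): Small closed carton of brown cardboard with a white band round it, standing upright on the worktop, 42 mm along its x, 64 mm along its y, 85 mm tall, 40 g. The point is at its centre, half-way up (42.5 mm above its base).
- millet_jar_mid (a point): Full storage jar, yellow millet in a clear body with a black screw lid (round yellow sticker on top), diameter 69 mm, 72 mm tall, 320 g, stands loose; not to be moved. The point is at its centre, 36 mm above its base.
- seed_jar_mid (a point): Full storage jar, dark brown seeds in a clear body with a black screw lid (round white sticker on top), diameter 69 mm, 72 mm tall, 320 g, stands loose; not to be moved. The point is at its centre, 36 mm above its base.
- glass_crate: Green plastic carrier for returned glass, fixed, open on top, 105 mm along x, 200 mm along y, walls 45 mm high and 5 mm thick, floor 5 mm thick. A divider 5 mm thick and 45 mm high across the middle makes two compartments, 95 mm by 92 mm inside, whose centres are at y = +49 mm and y = -49 mm. Origin at the centre of its underside, on the worktop.
- paper_box: Blue open plastic box for paper and card, fixed, 150 mm along x, 190 mm along y, walls 70 mm high and 4 mm thick, floor 4 mm thick. Origin at the centre of its underside, on the worktop.
- tin_bin: Yellow bin for tins with a grey flap in its top, fixed, 150 mm along x, 170 mm along y, 215 mm high (lid frame 156 by 176 mm), floor 4 mm thick. Origin at the centre of its underside, on the worktop. Its mouth, centred over the origin, is 120 mm along x and 140 mm along y. The flap fills the mouth, its top 209 mm above the worktop: hinged at the mouth's +x edge, free edge (dark ribs) at -x.
- bin_flap (a joint): Angle of the bin's flap, rad: 0 closed and level; grows as its free edge swings down into the bin, stop at 1.4. A light spring closes it. A thing pushed down about 15 mm from the mouth's centre towards the free edge opens it (under 2 N) and, let go with its base 60 mm or more below the closed flap, falls in.

How it is judged:
By the outcome, as a careful person would: the job done as asked, in the order asked, and still so for the second after the job is handed in, with the robot touching nothing.
It also fails if it takes over 125 s, if anything falls off the work surface, if the arm or the gripper's body presses on something with over 40 N, if the wrist force passes 120 N, or if a joint passes its speed limit or range.

ROBOT

A 6-joint arm with a two-finger parallel gripper is mounted at the origin on the work surface. World frame = base frame: x ahead of the robot, y to its left, z up, the work surface at z = 0. Lengths are in m, angles in rad, forces in N, time in s.
With the tool pointing down it reaches from about 0.375 to 0.9 m from the base axis. Payload 3.1 kg.
Tool frame: the origin (TCP) lies midway between the tips of the shut fingers; the grasp point (between the pads) lies ctrl.grip_point_offset behind it (ctrl.grip_point_offset is the distance from the TCP to the grasp point, in m); z points along the fingers, x is the direction in which the jaws open and shut, and the axes are right-handed (so a half turn about z gives the same grasp; the last joint's range is limited). The gripper opens to 87 mm and grips with 3 to 60 N. Pads are 19 mm wide; open, the fingers measure 117 mm over their backs; the gripper's body (75 mm by 190 mm) begins 51 mm behind the grasp point.
Start: joints at [-1.331, 0.527, 1.433, -0, 1.181, -0.178], TCP at [0.254, -0.571, 0.223] pointing down, gripper open.
Joint ranges: [-3.08, 3.08], [-0.75, 2.2], [0.22, 2.44], [-1.43, 4.57], [0, 2.65], [-2.85, 2.85]. Speed limits (rad/s): [2.79, 2.79, 3.14, 3.14, 3.14, 3.14].

INTERFACE

Orientations are given as a unit quaternion [x, y, z, w].
In Python, from workcell import read_state, snapshot, camera_model, sign_off, look_for, ctrl gives the robot as it stands.
- The arm moves only by the shell command python3 -m pendant 'ROWS' [FORCE]. ROWS is JSON, a list of rows, each a list of 7 numbers: the shift along the tool's x, y, z in m, then the turn, a rotation vector about the tool's x, y, z in rad, then the closure, from -1 (fully open) to 1 (shut). In form: [[tx, ty, tz, rx, ry, rz, fingers], ...]. A call has exactly 8 rows; each row is the pose to reach, as a shift and turn from the pose commanded when the call began, along the tool's axes at that moment; what a row does not reach only later rows make up. A row lasts 1/8 s, in which the tool goes at most 62.5 mm and 10.7 degrees, less where a joint would pass 70% of its speed; a pose out of reach is approached as far as the arm can. A call with a gripper value outside its range is refused whole. The fingers move at their own pace and stop on an object; FORCE is the grip in N (left out, the last holds). Time passes only in rows, so rows that repeat a pose let the fingers close, or fill a call up. It gives the time, the measured TCP pose, the force and the opening at its end, in the units of the state.
- read_state(): the state, without advancing time (a new reading comes with each control period).
- snapshot(name): name is "side" or "top" or "wrist"; returns the picture (384x512x3 uint8, red, green, blue); there is no depth.
- camera_model(name): a dict with "fx", "fy", "cx", "cy" (pixels), "D" ([k1, k2, p1, p2, k3] as OpenCV has them; the pictures are not rectified), "extrinsics" (4x4, takes a point from world to camera coordinates). Camera axes: x right, y down, z forward; pixel columns grow to the right and rows downward; lengths in m; the calibration is good to about 2 mm. A picture is of the moment at which its call begins: read the wrist's pose just before it. camera_model takes no time and is no camera call; for the wrist camera it gives the pose at the moment of the call.
- sign_off(): hands the job in, once; it reports no verdict.
Trained networks look in the newest picture that a camera, given by its name, has taken for a name from the list of things; names that differ only in an ending like _2 or _b are one class to them, and where a whole thing is asked for, a point or a joint stands for the part that bears it (a point fixed in the world has none). Each returns a list of dicts, best first, with "conf" (0 to 1); they miss things now and then, are a little off and sometimes report something else, mostly with a low value. They report only what shows in the picture. A call takes as long as a camera call.
- look_for(camera, thing): "xy" ([column, row] in pixels, amid what is visible of it).
The state is a dict: "time": time; "joint_positions": joint angles; "dq": joint speeds; "joint_efforts": joint torques, N m; "eef_pos": TCP position; "eef_rot": TCP orientation; "wrist_force": force on the tool from outside, world axes, zero at the start; "moment": the same for the moment, N m; "width": opening from 0.0 (shut) to 1.0 (fully open).
Only numpy, scipy, OpenCV 4.12 (cv2) and the standard library are available. Lean on these libraries where they do the work, as an engineer would, in place of code of your own. Each camera call takes 0.05 s, during which the arm holds its last target.

## Working session

There is one attempt and no reset: what is moved stays moved. The work goes in short steps, Python scripts to look and compute and a shell command to move; the robot and the scene stay as the last step left them, time stands still between calls to the robot, and variables do not carry over. Pictures are saved under pics/ and viewed, and the job is handed in when it is done.

```bash
ls; mkdir -p pics; python3 - <<'E'
from workcell import read_state, snapshot, camera_model, look_for, ctrl
import cv2
print(read_state()); print(ctrl.grip_point_offset)
for c in ["side","top","wrist"]:
    im=snapshot(c); cv2.imwrite(f"pics/{c}0.png",im[:,:,::-1])
    m=camera_model(c); print(c,m)
E
```

```text
pics
{'time': 0.0, 'joint_positions': array([-1.33051590e+00,  5.28470020e-01,  1.43392328e+00, -5.52244641e-07,
        1.18137689e+00, -1.78501773e-01]), 'dq': array([-5.53401277e-04, -1.27163749e-03,  1.17211968e-05, -5.38084443e-04,
       -2.79244818e-03,  4.16738085e-04]), 'joint_efforts': array([ 9.17746693e-04, -4.40039241e+01, -1.76590562e+01,  6.33442705e-02,
        5.82565984e-02, -1.71708280e-04]), 'eef_pos': array([ 0.25400199, -0.57024892,  0.22156259]), 'eef_rot': array([ 8.38643762e-01, -5.44679222e-01, -7.93457915e-04, -7.45542820e-04]), 'wrist_force': array([ 0.60958272, -0.62995144,  0.26954397]), 'moment': array([0.03102944, 0.0071445 , 0.00188742]), 'width': 1.0030791152237128}
0.0187
side {'fx': 353.1962199472325, 'fy': 353.1962199472325, 'cx': 257.0960964090181, 'cy': 189.94846984023437, 'D': array([0.00817537, 0.        , 0.        , 0.        , 0.        ]), 'extrinsics': array([[-0.87294573, -0.48755458, -0.01600907,  0.46203081],
       [-0.31667998,  0.59135376, -0.74162964,  0.28890978],
       [ 0.37105195, -0.64233267, -0.67061851,  0.77310815],
      
[... 336 characters left out ...]
00756004, -0.10703324,  0.57970058],
       [ 0.10700424, -0.00414303, -0.99424993,  1.14858152],
       [ 0.        ,  0.        ,  0.        ,  1.        ]])}
wrist {'fx': 342.73896489143914, 'fy': 342.73896489143914, 'cx': 251.1382427988753, 'cy': 187.78242020907172, 'D': array([-0.0871161,  0.       ,  0.       ,  0.       ,  0.       ]), 'extrinsics': array([[ 4.07070152e-01, -9.13396767e-01, -4.86532916e-04,
        -6.24419153e-01],
       [-8.70283517e-01, -3.88017637e-01,  3.03395639e-01,
        -3.68858405e-02],
       [-2.77309379e-01, -1.23079887e-01, -9.52864549e-01,
         3.91156558e-01],
       [ 0.00000000e+00,  0.00000000e+00,  0.00000000e+00,
         1.00000000e+00]])}
```

View pics/top0.png

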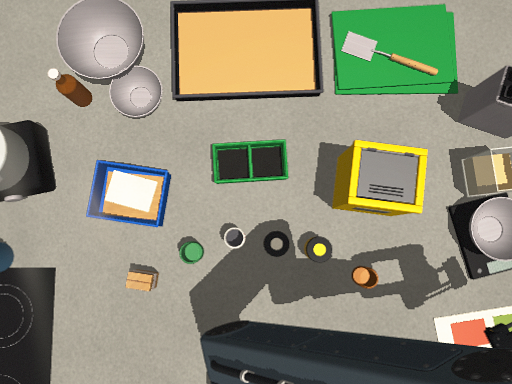

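View pics/side0.png

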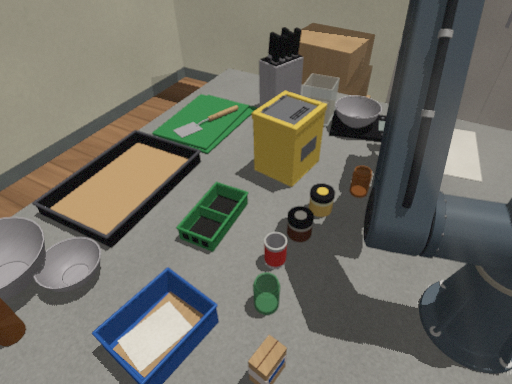

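View pics/wrist0.png

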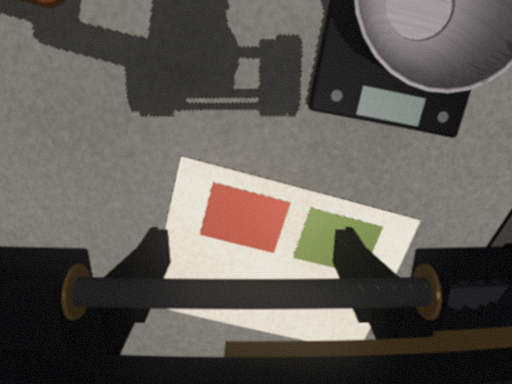

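```bash
cat > h.py <<'E'
import numpy as np, cv2
from workcell import *
def ray(cam,uv):
    m=camera_model(cam) if isinstance(cam,str) else cam
    K=np.array([[m['fx'],0,m['cx']],[0,m['fy'],m['cy']],[0,0,1]])
    p=cv2.undistortPoints(np.array([[uv]],float),K,np.array(m['D'])).ravel()
    E=np.array(m['extrinsics']);R=E[:3,:3];t=E[:3,3]
    return -R.T@t, R.T@np.array([p[0],p[1],1])
def atz(cam,uv,z):
    o,d=ray(cam,uv); return (o+d*(z-o[2])/d[2])
def proj(cam,P):
    m=camera_model(cam) if isinstance(cam,str) else cam
    K=np.array([[m['fx'],0,m['cx']],[0,m['fy'],m['cy']],[0,0,1]])
    E=np.array(m['extrinsics'])
    return cv2.projectPoints(np.array(P,float).reshape(-1,3),cv2.Rodrigues(E[:3,:3])[0],E[:3,3],K,np.array(m['D']))[0].reshape(-1,2)
def circ(x,y,z,r,n=60):
    a=np.linspace(0,2*np.pi,n); return np.c_[x+r*np.cos(a),y+r*np.sin(a),0*a+z]
E
python3 - <<'E'
from h import *
print([round(float(v),3) for v in ctrl.__dict__.values() if isinstance(v,(int,float))] if hasattr(ctrl,'__dict__') else '')
zs=dict(green_jar_mid=.0425,brown_jar_mid=.0425,tin_mid=.039,carton_mid=.0425,millet_jar_mid=.036,seed_jar_mid=.036,glass_crate=.02,paper_box=.03,tin_bin=.2)
for c in ["top","side"]:
    snapshot(c)
    for n,z in zs.items():
        for d in look_for(c,n)[:2]:
            print(c,n,np.round(d['xy'],1),round(d['conf'],2),np.round(atz(c,d['xy'],z),3)[:2])
im=cv2.imread('pics/top0.png')
cv2.imwrite('pics/topz1.png',cv2.resize(im[200:310,110:390],None,fx=2.8,fy=2.8,interpolation=cv2.INTER_CUBIC))
cv2.imwrite('pics/topz2.png',cv2.resize(im[120:240,70:440],None,fx=2.1,fy=2.1,interpolation=cv2.INTER_CUBIC))
E
```

```text
[]
top green_jar_mid [190.2 254.5] 0.87 [0.405 0.174]
top brown_jar_mid [363.3 277.8] 0.73 [ 0.338 -0.297]
top brown_jar_mid [233.2 235.2] 0.68 [0.456 0.056]
top tin_mid [234.9 235.9] 0.75 [0.454 0.052]
top tin_mid [379.5 179.3] 0.54 [ 0.608 -0.353]
top carton_mid [141.4 282.1] 0.69 [0.332 0.305]
top millet_jar_mid [319.4 249.9] 0.57 [ 0.414 -0.18 ]
top millet_jar_mid [381.1 179.2] 0.47 [ 0.609 -0.358]
top seed_jar_mid [274.5 244.3] 0.97 [ 0.43  -0.057]
top seed_jar_mid [192.  250.4] 0.33 [0.415 0.17 ]
top glass_crate [246.8 161.8] 0.77 [0.664 0.018]
top paper_box [128.7 195.2] 0.82 [0.57  0.349]
top tin_bin [381.2 175.9] 0.95 [ 0.595 -0.307]
top tin_bin [141.1 280.7] 0.32 [0.351 0.266]
side green_jar_mid [267. 295.] 0.91 [0.406 0.175]
side brown_jar_mid [358.4 183.7] 0.56 [ 0.341 -0.284]
side tin_mid [274.6 250.7] 0.9 [0.448 0.055]
side carton_mid [269.5 360.7] 0.55 [0.335 0.297]
side millet_jar_mid [321.  199.8] 0.78 [ 0.415 -0.173]
side seed_jar_mid [297.1 222.2] 0.97 [ 0.439 -0.061]
side glass_crate [214. 212.] 0.76 [0.669 0.001]
side glass_crate [319.9 198.8] 0.19 [ 0.424 -0.192]
side paper_box [159.9 323.7] 0.97 [0.576 0.337]
side tin_bin [284.1 136.1] 0.55 [ 0.549 -0.193]
```

View pics/topz1.png

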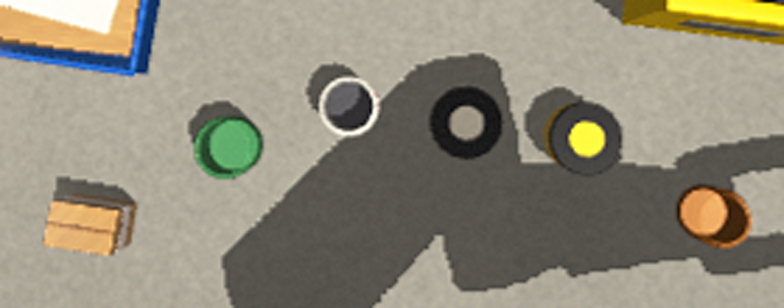

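View pics/topz2.png

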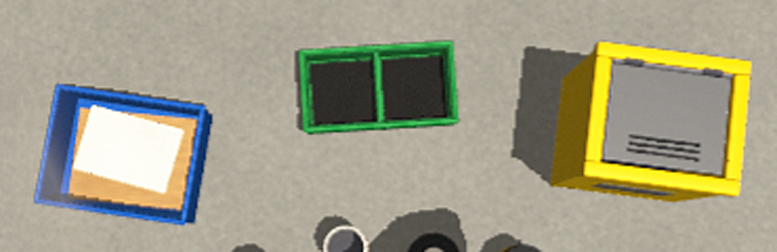

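```bash
cat > fit.py <<'E'
from h import *
from scipy.optimize import minimize
def box(x,y,a,hx,hy,z0,z1):
    c,s=np.cos(a),np.sin(a)
    return np.array([[x+c*i*hx-s*j*hy,y+s*i*hx+c*j*hy,z] for i in(-1,1) for j in(-1,1) for z in(z0,z1)])
def cyl(x,y,parts):
    return np.vstack([circ(x,y,z,r,40) for z,r in parts])
def hullmask(uv,shape,S=4):
    h=cv2.convexHull(uv.astype(np.float32))
    m=np.zeros(shape,np.uint8)
    cv2.fillPoly(m,[np.round((h)*16).astype(np.int32)],255,shift=4); return m
def seg(im,cond,near,rad):
    hsv=cv2.cvtColor(im,cv2.COLOR_RGB2HSV).astype(int)
    m=cond(hsv[...,0],hsv[...,1],hsv[...,2]).astype(np.uint8)
    yy,xx=np.mgrid[:m.shape[0],:m.shape[1]]
    m&=((xx-near[0])**2+(yy-near[1])**2<rad**2).astype(np.uint8)
    n,l,st,_=cv2.connectedComponentsWithStats(m)
    k=1+np.argmax(st[1:,4]); pts=np.argwhere(l==k)[:,::-1]
    h=cv2.convexHull(pts.astype(np.int32)); o=np.zeros(m.shape,np.uint8); cv2.fillPoly(o,[h],255); return o
def fit(model,p0,masks,step):
    ups={c:cv2.resize(m,None,fx=4,fy=4,interpolation=cv2.INTER_LINEAR)>127 for c,m in masks.items()}
    def cost(p):
        s=0
        for c,m in ups.items():
            uv=(proj(c,model(p))+.5)*4-.5
            q=hullmask(uv,m.shape)>0
            s+=1-(q&m).sum()/max(1,(q|m).sum())
        return s/len(ups)
    sim=[np.array(p0,float)]+[np.array(p0)+np.eye(len(p0))[i]*step[i] for i in range(len(p0))]
    r=minimize(cost,p0,method='Nelder-Mead',options=dict(initial_simplex=np.array(sim),xatol=3e-4,fatol=1e-4,maxiter=200))
    return r.x,r.fun
E
python3 - <<'E'
from fit import *
ims={c:cv2.imread(f'pics/{c}0.png')[:,:,::-1].copy() for c in('top','side')}
G=lambda h,s,v:(h>50)&(h<85)&(s>90)
Y=lambda h,s,v:(h>22)&(h<33)&(s>170)
B=lambda h,s,v:(h>105)&(h<125)&(s>130)
O=lambda h,s,v:(h>5)&(h<22)&(s>100)
jar=lambda r:(lambda p:cyl(p[0],p[1],[(0,r),(.072,r),(.085,r-.003)]))
items={
'green':(jar(.03),[.405,.174],G,.0425,{'top':22,'side':25}),
'brown':(jar(.028),[.34,-.29],O,.0425,{'top':22,'side':25}),
'crate':(lambda p:box(*p,.0525,.1,0,.045),[.668,.01,0.06],G,.02,{'top':60,'side':55}),
'box':(lambda p:box(*p,.075,.095,0,.07),[.575,.34,-.15],B,.035,{'top':70,'side':85}),
'bin':(lambda p:np.vstack([box(*p,.075,.085,0,.2),box(*p,.078,.088,.2,.215)]),[.6,-.31,-.1],Y,.11,{'top':80,'side':75}),
'carton':(lambda p:box(*p,.021,.032,0,.085),[.333,.3,-.15],O,.0425,{'top':28}),
}
res={}
for n,(m,p0,col,z,rads) in items.items():
    for cs in ([['top'],['side'],['top','side']] if len(rads)>1 else [['top']]):
        mk={c:seg(ims[c],col,proj(c,[p0[0],p0[1],z])[0],rads[c]) for c in cs}
        x,f=fit(m,p0,mk,[.01,.01,.1][:len(p0)]); print(n,cs,np.round(x,4),round(f,3))
    res[n]=x
for c in ims:
    o=ims[c][:,:,::-1].copy()
    o=cv2.resize(o,None,fx=2,fy=2)
    for n in res:
        h=cv2.convexHull(((proj(c,items[n][0](res[n]))+.5)*2-.5).astype(np.float32))
        cv2.polylines(o,[h.astype(np.int32)],True,(255,0,255),1)
    for (x,y,r,hh) in [(.452,.053,.027,.078),(.430,-.057,.0345,.072),(.414,-.178,.0345,.072)]:
        h=cv2.convexHull(((proj(c,cyl(x,y,[(0,r),(hh,r)]))+.5)*2-.5).astype(np.float32))
        cv2.polylines(o,[h.astype(np.int32)],True,(255,0,255),1)
    o=o[220:620,150:900] if c=='top' else o[150:750,150:850]
    cv2.imwrite(f'pics/ov_{c}.png',o)
E
```

```text
green ['top'] [0.4115 0.1728] 0.104
green ['side'] [0.4118 0.1707] 0.136
green ['top', 'side'] [0.412  0.1709] 0.121
brown ['top'] [ 0.3412 -0.3002] 0.066
brown ['side'] [ 0.3408 -0.3001] 0.052
brown ['top', 'side'] [ 0.3409 -0.3   ] 0.058
crate ['top'] [0.6634 0.011  0.0572] 0.064
crate ['side'] [0.6625 0.0082 0.0558] 0.033
crate ['top', 'side'] [0.6632 0.0102 0.0614] 0.051
box ['top'] [ 0.5752  0.3427 -0.1591] 0.089
box ['side'] [ 0.5721  0.343  -0.1495] 0.027
box ['top', 'side'] [ 0.5728  0.3429 -0.1474] 0.061
bin ['top'] [ 0.5937 -0.3181 -0.1299] 0.019
bin ['side'] [ 0.6112 -0.3558  0.4864] 0.995
bin ['top', 'side'] [ 0.5937 -0.3181 -0.1299] 0.507
carton ['top'] [ 0.3371  0.3066 -0.0635] 0.247
```

View pics/ov_top.png

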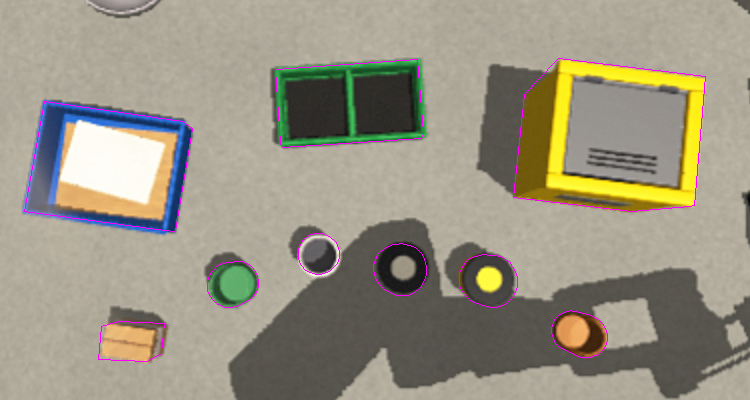

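View pics/ov_side.png

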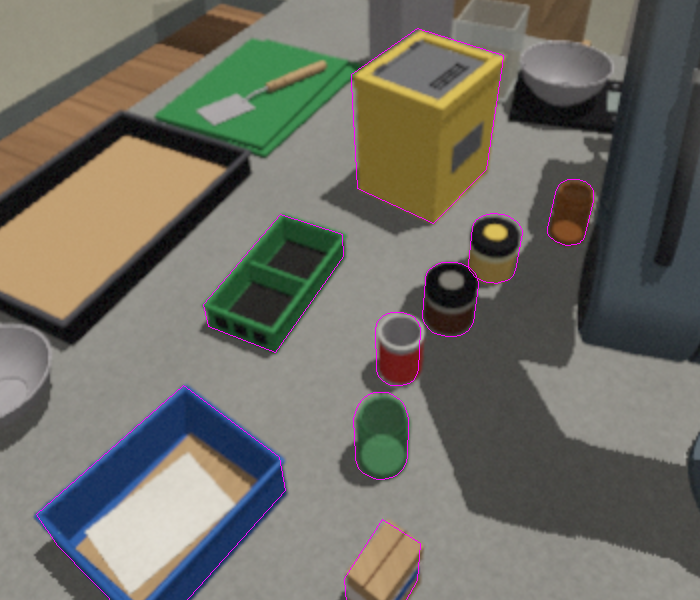

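```bash
cat > go.py <<'E'
import sys
from h import *
from scipy.spatial.transform import Rotation as Ro
x,y,z,psi=map(float,sys.argv[1:5])
s=read_state();R=Ro.from_quat(s['eef_rot']);p=s['eef_pos']
t=R.inv().apply(np.array([x,y,z])-p)
xx=R.apply([1,0,0]);cur=np.arctan2(xx[1],xx[0])
T=Ro.from_matrix(np.array([[np.cos(psi),np.sin(psi),0],[np.sin(psi),-np.cos(psi),0],[0,0,-1.]]))
print('t',round(s['time'],2),'pos',np.round(p,4),'psi',round(cur,3),'shift',np.round(t,4),'rot',np.round((R.inv()*T).as_rotvec(),3),'w',round(s['width'],3),'F',np.round(s['wrist_force'],1),'q6',round(s['joint_positions'][5],2))
E
python3 go.py .341 -.3 .15 0.06
python3 - <<'E'
from h import *
print(atz('top',(140.2,281.2),.085))
E
```

```text
t 1.15 pos [ 0.2542 -0.5709  0.2225] psi -1.152 shift [-0.2122 -0.1895  0.0725] rot [ 0.     0.    -1.212] w 0.996 F [ 0.4 -0.2 -0.3] q6 -0.18
[0.33852189 0.29777006 0.085     ]
```

```bash
python3 -m pendant '[[-0.03,-0.03,0.01,0,0,-0.17,-1],[-0.06,-0.055,0.02,0,0,-0.35,-1],[-0.09,-0.08,0.03,0,0,-0.52,-1],[-0.12,-0.105,0.04,0,0,-0.70,-1],[-0.15,-0.135,0.05,0,0,-0.87,-1],[-0.18,-0.16,0.06,0,0,-1.04,-1],[-0.212,-0.19,0.072,0,0,-1.212,-1],[-0.212,-0.19,0.072,0,0,-1.212,-1]]' 20; python3 go.py .341 -.3 .045 0.06
python3 - <<'E'
from h import *
im=snapshot('wrist');
P=np.array(proj('wrist',circ(.341,-.3,.085,.025)))
o=im[:,:,::-1].copy();cv2.polylines(o,[P.astype(np.int32)],True,(255,0,255),1);cv2.imwrite('pics/w1.png',o)
E
```

```text
time: 2.15
eef_pos: [0.3411, -0.2961, 0.1498]
eef_rot: [0.999, 0.032, -0.001, -0.002]
wrist_force: [0.6, -1.9, 0.6]
width: 1.0
t 2.15 pos [ 0.3411 -0.2961  0.1498] psi 0.064 shift [-1.000e-04  4.300e-03  1.048e-01] rot [-0.004  0.002  0.004] w 1.0 F [ 0.6 -1.9  0.6] q6 -1.03
```

View pics/w1.png

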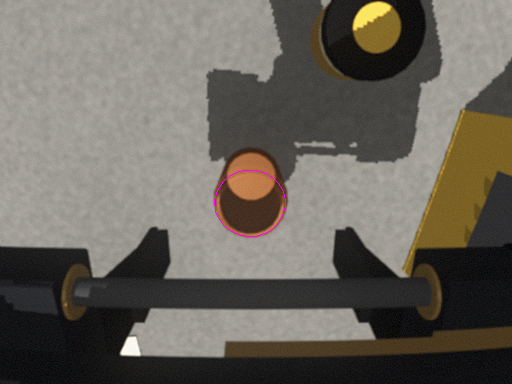

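The wrist view shows the brown jar's rim at about (251,203), lying on the projected circle, so the measurement is good. Descending and gripping.

```bash
python3 -m pendant '[[0,0.004,0.02,0,0,0,-1],[0,0.004,0.045,0,0,0,-1],[0,0.004,0.07,0,0,0,-1],[0,0.004,0.09,0,0,0,-1],[0,0.004,0.104,0,0,0,-1],[0,0.004,0.104,0,0,0,-1],[0,0.004,0.104,0,0,0,1],[0,0.004,0.104,0,0,0,1]]' 20
python3 -m pendant '[[0,0,0,0,0,0,1],[0,0,0,0,0,0,1],[0,0,0,0,0,0,1],[0,0,0,0,0,0,1],[0,0,-0.01,0,0,0,1],[0,0,-0.03,0,0,0,1],[0,0,-0.06,0,0,0,1],[0,0,-0.09,0,0,0,1]]'; python3 go.py .6661 -.0387 .2 0.06
```

```text
time: 3.2
eef_pos: [0.3421, -0.3045, 0.0472]
eef_rot: [1.0, 0.03, 0.0, 0.001]
wrist_force: [0.1, -0.7, -0.1]
width: 0.855
time: 4.2
eef_pos: [0.3416, -0.3036, 0.1375]
eef_rot: [1.0, 0.03, -0.0, -0.0]
wrist_force: [1.0, -0.7, -1.8]
width: 0.592
t 4.2 pos [ 0.3416 -0.3036  0.1375] psi 0.06 shift [ 0.3398 -0.245  -0.0624] rot [-0.001  0.    -0.   ] w 0.592 F [ 1.  -0.7 -1.8] q6 -1.03
```

```bash

python3 - <<'E'
from h import *
for c in ('wrist','side'):
    im=snapshot(c);o=im[:,:,::-1]
    if c=='side': o=cv2.resize(o[60:260,260:500],None,fx=3,fy=3)
    cv2.imwrite(f'pics/b1{c}.png',o)
print(read_state()['width'])
E
```

```text
0.5917588130788903
```

View pics/b1wrist.png

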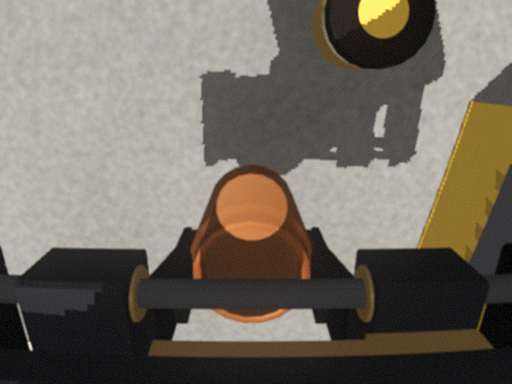

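View pics/b1side.png

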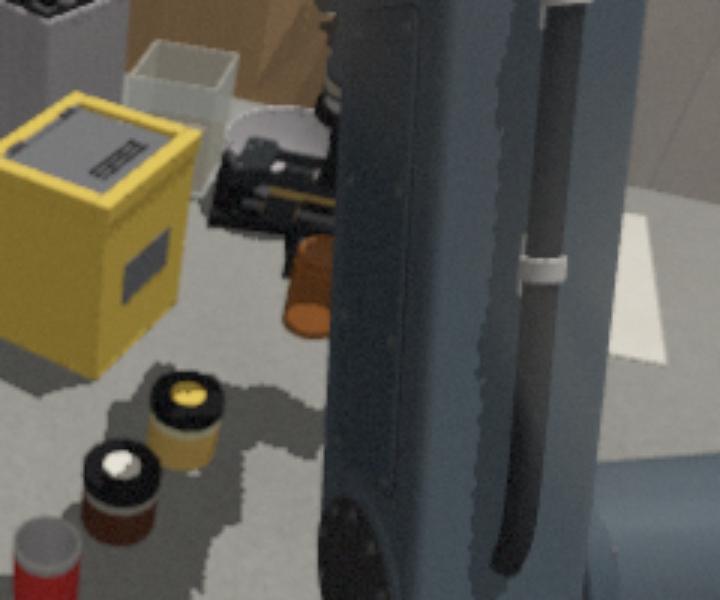

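```bash

python3 - <<'E'
from h import *
o=cv2.imread('pics/b1wrist.png'); s=read_state(); x,y,z=s['eef_pos']; zb=z-.045
for yy,col in((y,(255,0,255)),(y+.004,(0,255,0))):
  for dz,r in((0,.028),(.072,.028),(.085,.025)):
    cv2.polylines(o,[proj('wrist',circ(x,yy,zb+dz,r)).astype(np.int32)],True,col,1)
cv2.imwrite('pics/b2.png',o[120:384,100:420])
E
```

```text
(no output)
```

View pics/b2.png

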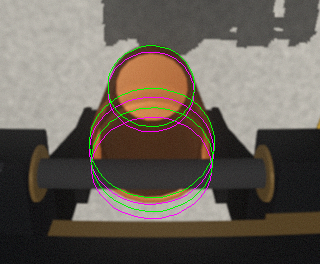

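```bash
python3 -m pendant '[[0.01,-0.007,-0.03,0,0,0,1],[0.03,-0.022,-0.06,0,0,0,1],[0.06,-0.043,-0.06,0,0,0,1],[0.1,-0.072,-0.06,0,0,0,1],[0.14,-0.10,-0.06,0,0,0,1],[0.18,-0.13,-0.06,0,0,0,1],[0.22,-0.158,-0.06,0,0,0,1],[0.26,-0.187,-0.06,0,0,0,1]]'
python3 -m pendant '[[0.03,-0.022,0,0,0,0,1],[0.06,-0.043,0,0,0,0,1],[0.08,-0.058,0.01,0,0,0,1],[0.08,-0.058,0.03,0,0,0,1],[0.08,-0.058,0.05,0,0,0,1],[0.08,-0.058,0.07,0,0,0,1],[0.08,-0.058,0.09,0,0,0,1],[0.08,-0.058,0.09,0,0,0,1]]'
python3 go.py .6661 -.0387 .055 0.06
python3 - <<'E'
from h import *
for c in ('wrist','side'):
    im=snapshot(c);o=im[:,:,::-1]
    if c=='side': o=cv2.resize(o[100:300,120:360],None,fx=3,fy=3)
    cv2.imwrite(f'pics/b3{c}.png',o)
E
```

```text
time: 5.3
eef_pos: [0.5905, -0.1003, 0.195]
eef_rot: [1.0, 0.03, -0.001, -0.0]
wrist_force: [0.4, -0.3, -2.0]
width: 0.594
time: 6.3
eef_pos: [0.6639, -0.0385, 0.1031]
eef_rot: [1.0, 0.03, -0.004, -0.001]
wrist_force: [-0.0, -0.1, -1.6]
width: 0.594
t 6.3 pos [ 0.6639 -0.0385  0.1031] psi 0.06 shift [0.0025 0.0005 0.0481] rot [-0.002  0.007 -0.   ] w 0.594 F [-0.  -0.1 -1.6] q6 -0.29
```

View pics/b3wrist.png

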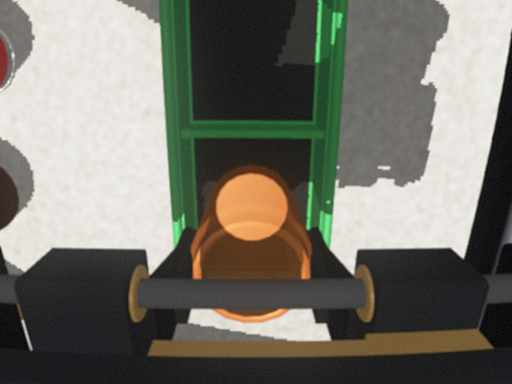

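View pics/b3side.png

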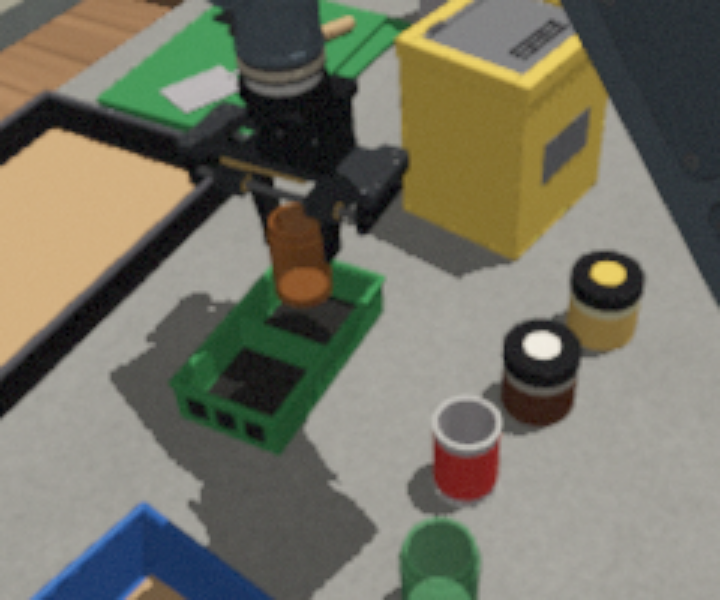

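```bash
python3 -m pendant '[[0.002,0,0.008,0,0.007,0,1],[0.002,0,0.016,0,0.007,0,1],[0.002,0,0.024,0,0.007,0,1],[0.002,0,0.032,0,0.007,0,1],[0.002,0,0.039,0,0.007,0,1],[0.002,0,0.044,0,0.007,0,1],[0.002,0,0.047,0,0.007,0,1],[0.002,0,0.047,0,0.007,0,1]]'
python3 go.py .6661 -.0387 .05 0.06
```

```text
time: 7.4
eef_pos: [0.6684, -0.0389, 0.0594]
eef_rot: [1.0, 0.03, 0.003, -0.0]
wrist_force: [-0.4, 0.3, -2.0]
width: 0.59
t 7.4 pos [ 0.6684 -0.0389  0.0594] psi 0.06 shift [-0.0023 -0.0003  0.0093] rot [-0.    -0.007  0.   ] w 0.59 F [-0.4  0.3 -2. ] q6 -0.29
```

```bash
python3 -m pendant '[[-0.001,0,0.001,0,-0.007,0,1],[-0.001,0,0.002,0,-0.007,0,1],[-0.001,0,0.003,0,-0.007,0,1],[-0.001,0,0.004,0,-0.007,0,1],[-0.001,0,0.004,0,-0.007,0,1],[-0.001,0,0.004,0,-0.007,0,1],[-0.001,0,0.004,0,-0.007,0,1],[-0.001,0,0.004,0,-0.007,0,1]]'
python3 - <<'E'
from h import *
for c in ('side',):
    im=snapshot(c);o=im[:,:,::-1]
    if c=='side': o=cv2.resize(o[150:270,150:310],None,fx=4,fy=4)
    cv2.imwrite(f'pics/b4{c}.png',o)
s=read_state();print(s['eef_pos'],s['wrist_force'])
E
```

```text
time: 8.4
eef_pos: [0.6676, -0.039, 0.0556]
eef_rot: [1.0, 0.03, 0.0, 0.0]
wrist_force: [-0.8, -1.2, -1.8]
width: 0.59
[ 0.66753617 -0.03898899  0.05556858] [-0.34304228  1.23960039 -2.32405747]
```

View pics/b4side.png

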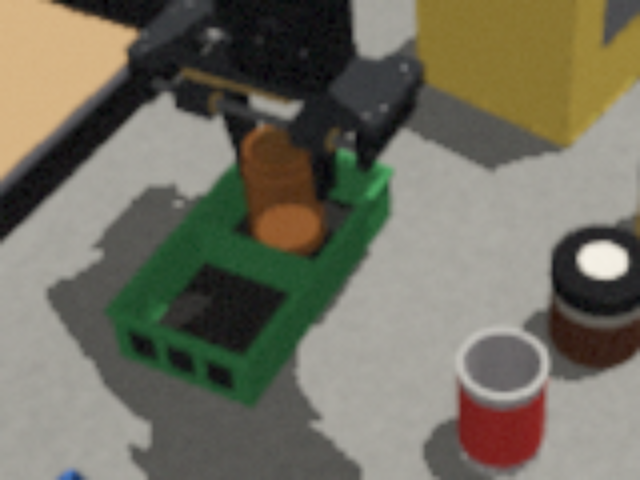

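```bash
python3 -m pendant '[[0,0,0.001,0,0,0,1],[0,0,0.002,0,0,0,1],[0,0,0.003,0,0,0,1],[0,0,0.003,0,0,0,1],[0,0,0.003,0,0,0,1],[0,0,0.003,0,0,0,1],[0,0,0.003,0,0,0,1],[0,0,0.003,0,0,0,1]]'
python3 -m pendant '[[0,0,0.001,0,0,0,1],[0,0,0.002,0,0,0,1],[0,0,0.002,0,0,0,1],[0,0,0.002,0,0,0,1],[0,0,0.002,0,0,0,1],[0,0,0.002,0,0,0,1],[0,0,0.002,0,0,0,1],[0,0,0.002,0,0,0,1]]'

```

```text
time: 9.45
eef_pos: [0.6675, -0.039, 0.0526]
eef_rot: [1.0, 0.03, 0.0, -0.0]
wrist_force: [0.0, 0.7, -2.3]
width: 0.596
time: 10.45
eef_pos: [0.6677, -0.039, 0.0519]
eef_rot: [1.0, 0.03, 0.0, 0.0]
wrist_force: [-1.4, 0.1, 6.0]
width: 0.597
```

Contact (+6 N) at the expected height. Releasing and rising.

```bash
python3 -m pendant '[[0,0,-0.001,0,0,0,0.2],[0,0,-0.001,0,0,0,-0.2],[0,0,-0.001,0,0,0,-0.6],[0,0,-0.001,0,0,0,-1],[0,0,-0.001,0,0,0,-1],[0,0,-0.001,0,0,0,-1],[0,0,-0.001,0,0,0,-1],[0,0,-0.02,0,0,0,-1]]'
python3 -m pendant '[[0,0,-0.02,0,0,0,-1],[0,0,-0.04,0,0,0,-1],[0,0,-0.07,0,0,0,-1],[0,0,-0.10,0,0,0,-1],[-0.03,-0.02,-0.11,0,0,0,-1],[-0.06,-0.06,-0.11,0,0,0,-1],[-0.1,-0.1,-0.11,0,0,0,-1],[-0.14,-0.14,-0.11,0,0,0,-1]]'
python3 go.py .412 .171 .15 0.06
python3 - <<'E'
from h import *
im=snapshot('side');o=im[:,:,::-1]
cv2.imwrite(f'pics/b5.png',cv2.resize(o[150:300,150:350],None,fx=3,fy=3))
E
```

```text
time: 11.45
eef_pos: [0.6661, -0.0387, 0.0696]
eef_rot: [1.0, 0.03, -0.002, -0.001]
wrist_force: [0.8, -0.2, 0.2]
width: 0.995
time: 12.45
eef_pos: [0.5186, 0.0933, 0.1822]
eef_rot: [1.0, 0.03, 0.001, -0.0]
wrist_force: [0.2, 0.5, 0.4]
width: 1.001
t 12.45 pos [0.5186 0.0933 0.1822] psi 0.059 shift [-0.1019 -0.0839  0.0319] rot [ 0.    -0.003 -0.001] w 1.001 F [0.2 0.5 0.4] q6 -0.09
```

View pics/b5.png

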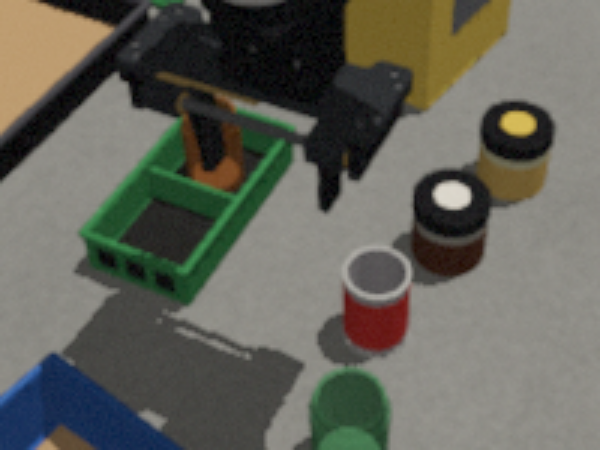

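```bash
python3 -m pendant '[[-0.03,-0.025,0.005,0,0,0,-1],[-0.06,-0.05,0.01,0,0,0,-1],[-0.09,-0.07,0.02,0,0,0,-1],[-0.1,-0.08,0.03,0,0,0,-1],[-0.1,-0.08,0.03,0,0,0,-1],[-0.1,-0.08,0.03,0,0,0,-1],[-0.1,-0.08,0.03,0,0,0,-1],[-0.1,-0.08,0.03,0,0,0,-1]]'
python3 go.py .412 .171 .045 0.06
python3 - <<'E'
from h import *
im=snapshot('wrist');
o=im[:,:,::-1].copy();cv2.polylines(o,[proj('wrist',circ(.412,.171,.085,.027)).astype(np.int32)],True,(255,0,255),1);cv2.imwrite('pics/g1.png',o)
E
```

```text
time: 13.5
eef_pos: [0.4156, 0.1658, 0.1507]
eef_rot: [1.0, 0.03, 0.0, -0.0]
wrist_force: [-0.3, 0.6, -0.1]
width: 0.998
t 13.5 pos [0.4156 0.1658 0.1507] psi 0.059 shift [-0.0034 -0.0054  0.1057] rot [ 0.    -0.001 -0.001] w 0.998 F [-0.3  0.6 -0.1] q6 0.07
```

View pics/g1.png

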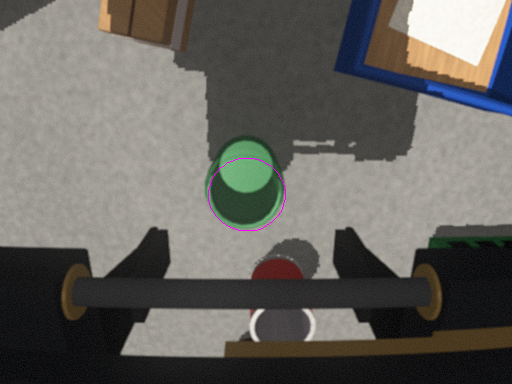

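```bash
python3 -m pendant '[[-0.004,-0.006,0.02,0,0,0,-1],[-0.004,-0.006,0.045,0,0,0,-1],[-0.004,-0.006,0.07,0,0,0,-1],[-0.004,-0.006,0.09,0,0,0,-1],[-0.004,-0.006,0.105,0,0,0,-1],[-0.004,-0.006,0.105,0,0,0,-1],[-0.004,-0.006,0.105,0,0,0,-1],[-0.004,-0.006,0.105,0,0,0,1]]' 20
python3 -m pendant '[[0,0,0,0,0,0,1],[0,0,0,0,0,0,1],[0,0,0,0,0,0,1],[0,0,0,0,0,0,1],[0,0,0,0,0,0,1],[0,0,0,0,0,0,1],[0,0,0,0,0,0,1],[0,0,0,0,0,0,1]]'; python3 go.py .6603 .0591 .2 0.06
```

```text
time: 14.55
eef_pos: [0.4109, 0.172, 0.0462]
eef_rot: [1.0, 0.03, 0.001, -0.0]
wrist_force: [0.2, -0.1, 0.5]
width: 0.949
time: 15.55
eef_pos: [0.4104, 0.172, 0.0457]
eef_rot: [1.0, 0.03, 0.0, -0.0]
wrist_force: [-0.5, -0.3, 5.2]
width: 0.64
t 15.55 pos [0.4104 0.172  0.0457] psi 0.06 shift [ 0.2427  0.1276 -0.1543] rot [-0. -0. -0.] w 0.64 F [-0.5 -0.3  5.2] q6 0.08
```

```bash
python3 -m pendant '[[0,0,-0.01,0,0,0,1],[0,0,-0.03,0,0,0,1],[0,0,-0.06,0,0,0,1],[0.01,0.005,-0.09,0,0,0,1],[0.03,0.015,-0.12,0,0,0,1],[0.06,0.03,-0.14,0,0,0,1],[0.10,0.052,-0.14,0,0,0,1],[0.14,0.074,-0.14,0,0,0,1]]'
python3 -m pendant '[[0.04,0.021,0,0,0,0,1],[0.07,0.037,0,0,0,0,1],[0.09,0.047,0.005,0,0,0,1],[0.102,0.0535,0.02,0,0,0,1],[0.102,0.0535,0.04,0,0,0,1],[0.102,0.0535,0.06,0,0,0,1],[0.102,0.0535,0.08,0,0,0,1],[0.102,0.0535,0.08,0,0,0,1]]'
python3 -m pendant '[[0,0,0,0,0,0,1],[0,0,0,0,0,0,1],[0,0,0,0,0,0,1],[0,0,0,0,0,0,1],[0,0,0,0,0,0,1],[0,0,0,0,0,0,1],[0,0,0,0,0,0,1],[0,0,0,0,0,0,1]]'
python3 go.py .6603 .0591 .0515 0.06
python3 - <<'E'
from h import *
for c in ('side','wrist'):
    im=snapshot(c);o=im[:,:,::-1]
    if c=='side': o=cv2.resize(o[130:280,130:330],None,fx=3,fy=3)
    cv2.imwrite(f'pics/g3{c}.png',o)
E
```

```text
time: 16.55
eef_pos: [0.5553, 0.106, 0.1861]
eef_rot: [1.0, 0.03, 0.0, -0.0]
wrist_force: [0.1, 0.4, -1.2]
width: 0.639
time: 17.55
eef_pos: [0.6567, 0.0597, 0.1027]
eef_rot: [1.0, 0.03, -0.004, -0.0]
wrist_force: [-0.2, -0.3, -1.9]
width: 0.638
time: 18.55
eef_pos: [0.6596, 0.0592, 0.1055]
eef_rot: [1.0, 0.03, -0.0, 0.0]
wrist_force: [-1.7, -0.3, -1.2]
width: 0.635
t 18.55 pos [0.6596 0.0592 0.1055] psi 0.06 shift [0.0007 0.0002 0.054 ] rot [0. 0. 0.] w 0.635 F [-1.7 -0.3 -1.2] q6 -0.14
```

View pics/g3side.png

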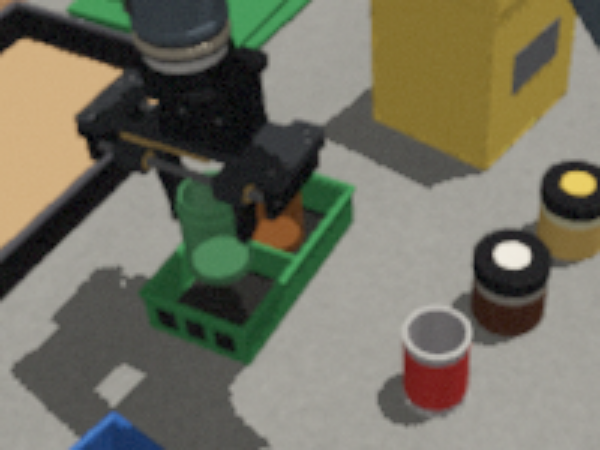

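View pics/g3wrist.png

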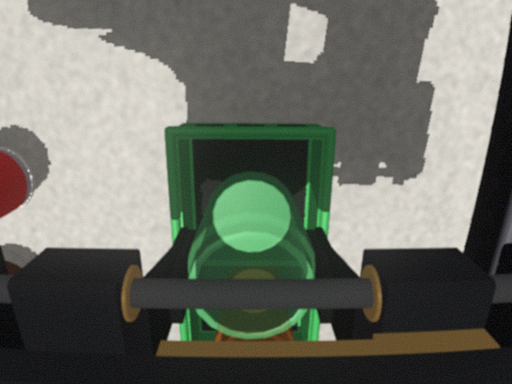

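The green jar hangs upright over the +y compartment, brown standing in the other one.

```bash
python3 -m pendant '[[0,0,0.01,0,0,0,1],[0,0,0.02,0,0,0,1],[0,0,0.03,0,0,0,1],[0,0,0.04,0,0,0,1],[0,0,0.046,0,0,0,1],[0,0,0.05,0,0,0,1],[0,0,0.05,0,0,0,1],[0,0,0.05,0,0,0,1]]'
python3 -m pendant '[[0,0,0.001,0,0,0,1],[0,0,0.002,0,0,0,1],[0,0,0.003,0,0,0,1],[0,0,0.003,0,0,0,1],[0,0,0.003,0,0,0,1],[0,0,0.003,0,0,0,1],[0,0,0.003,0,0,0,1],[0,0,0.003,0,0,0,1]]'

```

```text
time: 19.65
eef_pos: [0.66, 0.0592, 0.0559]
eef_rot: [1.0, 0.03, 0.0, 0.0]
wrist_force: [0.2, 1.0, -1.3]
width: 0.633
time: 20.65
eef_pos: [0.6596, 0.0592, 0.0526]
eef_rot: [1.0, 0.03, 0.0, -0.0]
wrist_force: [0.7, -0.8, -1.7]
width: 0.634
```

```bash
python3 -m pendant '[[0,0,0.001,0,0,0,1],[0,0,0.002,0,0,0,1],[0,0,0.002,0,0,0,1],[0,0,0.002,0,0,0,1],[0,0,0.002,0,0,0,1],[0,0,0.002,0,0,0,1],[0,0,0.002,0,0,0,1],[0,0,0.002,0,0,0,1]]'

```

```text
time: 21.65
eef_pos: [0.6596, 0.0592, 0.0507]
eef_rot: [1.0, 0.03, 0.0, 0.0]
wrist_force: [-0.9, -0.6, 3.6]
width: 0.637
```

```bash
python3 -m pendant '[[0,0,-0.001,0,0,0,0.2],[0,0,-0.001,0,0,0,-0.2],[0,0,-0.001,0,0,0,-0.6],[0,0,-0.001,0,0,0,-1],[0,0,-0.001,0,0,0,-1],[0,0,-0.001,0,0,0,-1],[0,0,-0.001,0,0,0,-1],[0,0,-0.02,0,0,0,-1]]'
python3 -m pendant '[[0,0,-0.02,0,0,0,-1],[0,0,-0.04,0,0,0,-1],[0,0,-0.07,0,0,0,-1],[0,0,-0.10,0,0,0,-1],[-0.03,-0.02,-0.11,0,0,0,-1],[-0.06,-0.05,-0.11,0,0,0,-1],[-0.1,-0.08,-0.11,0,0,0,-1],[-0.14,-0.12,-0.11,0,0,0,-1]]'
python3 -m pendant '[[-0.03,-0.03,0,0,0,0.05,-1],[-0.07,-0.06,0,0,0,0.1,-1],[-0.11,-0.09,0,0,0,0.18,-1],[-0.14,-0.12,0,0,0,0.18,-1],[-0.14,-0.12,0,0,0,0.18,-1],[-0.14,-0.12,0,0,0,0.18,-1],[-0.14,-0.12,0,0,0,0.18,-1],[-0.14,-0.12,0,0,0,0.18,-1]]'
python3 go.py .338 .298 .045 -0.12
python3 - <<'E'
from h import *
from fit import box
im=snapshot('wrist');o=im[:,:,::-1].copy()
P=proj('wrist',box(.338,.298,-.12,.021,.032,0,.085))
for k in(0,1):
    cv2.polylines(o,[P[[k,2+k,6+k,4+k]].astype(np.int32)],True,(255,0,255),1)
cv2.imwrite('pics/c1.png',o)
im=snapshot('side');cv2.imwrite('pics/c1s.png',cv2.resize(im[130:330,130:400,::-1],None,fx=2.5,fy=2.5))
im=snapshot('top');cv2.imwrite('pics/c1t.png',cv2.resize(im[110:310,100:400,::-1],None,fx=2.5,fy=2.5))
E
```

```text
time: 22.65
eef_pos: [0.6582, 0.0593, 0.0696]
eef_rot: [1.0, 0.03, -0.002, -0.0]
wrist_force: [0.6, 0.3, -0.4]
width: 0.998
time: 23.65
eef_pos: [0.5121, 0.171, 0.1822]
eef_rot: [1.0, 0.029, 0.001, -0.0]
wrist_force: [0.9, 1.3, -0.2]
width: 1.0
time: 24.65
eef_pos: [0.3667, 0.2815, 0.1806]
eef_rot: [0.998, -0.061, 0.0, -0.0]
wrist_force: [0.2, 0.6, 0.4]
width: 1.006
t 24.65 pos [0.3667 0.2815 0.1806] psi -0.122 shift [-0.0306 -0.0129  0.1356] rot [-0.    -0.    -0.002] w 1.006 F [0.2 0.6 0.4] q6 0.53
```

View pics/c1.png

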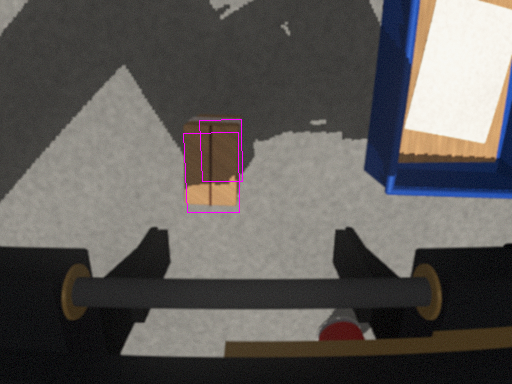

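View pics/c1s.png

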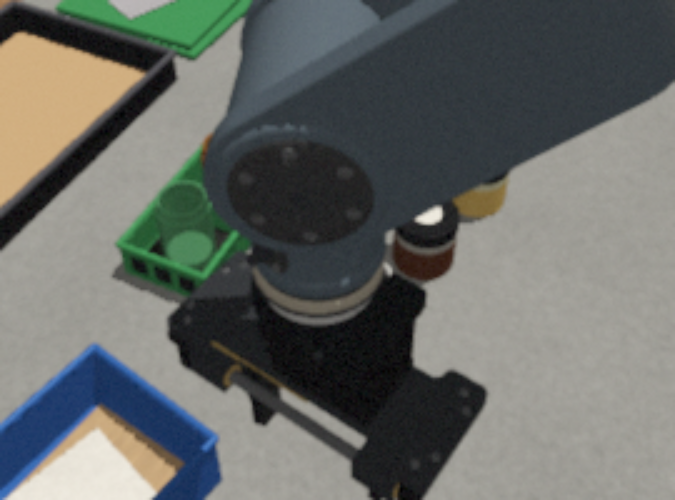

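View pics/c1t.png

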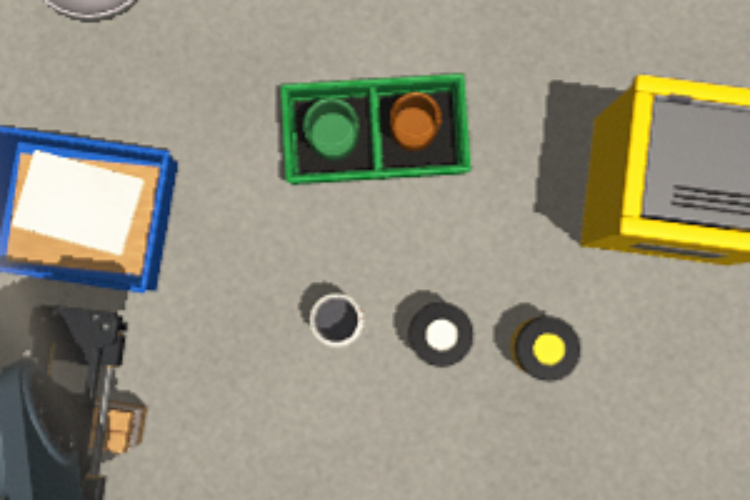

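```bash
python3 go.py .338 .3055 .042 -0.12; python3 -m pendant '[[-0.015,-0.01,0.01,0,0,0,-1],[-0.031,-0.02,0.03,0,0,0,-1],[-0.031,-0.02,0.05,0,0,0,-1],[-0.031,-0.02,0.07,0,0,0,-1],[-0.031,-0.02,0.07,0,0,0,-1],[-0.031,-0.02,0.07,0,0,0,-1],[-0.031,-0.02,0.07,0,0,0,-1],[-0.031,-0.02,0.07,0,0,0,-1]]'
python3 go.py .338 .3055 .042 -0.12; 
```

```text
t 24.8 pos [0.3662 0.2816 0.1804] psi -0.121 shift [-0.0308 -0.0203  0.1384] rot [ 0.     0.    -0.001] w 1.0 F [ 0.2 -0.4 -0.4] q6 0.53
time: 25.8
eef_pos: [0.3377, 0.3058, 0.1111]
eef_rot: [0.998, -0.06, 0.001, -0.0]
wrist_force: [-0.7, -0.0, -0.6]
width: 1.0
t 25.8 pos [0.3377 0.3058 0.1111] psi -0.12 shift [0.0002 0.0003 0.0691] rot [-0.001 -0.001 -0.   ] w 1.0 F [-0.7 -0.  -0.6] q6 0.61
```

```bash
python3 -m pendant '[[0,0,0.015,0,0,0,-1],[0,0,0.035,0,0,0,-1],[0,0,0.055,0,0,0,-1],[0,0,0.069,0,0,0,-1],[0,0,0.069,0,0,0,-1],[0,0,0.069,0,0,0,-1],[0,0,0.069,0,0,0,1],[0,0,0.069,0,0,0,1]]' 10
python3 -m pendant '[[0,0,0,0,0,0,1],[0,0,0,0,0,0,1],[0,0,0,0,0,0,1],[0,0,0,0,0,0,1],[0,0,0,0,0,0,1],[0,0,0,0,0,0,1],[0,0,0,0,0,0,1],[0,0,0,0,0,0,1]]'
python3 -m pendant '[[0,0,-0.01,0,0,0,1],[0,0,-0.03,0,0,0,1],[0,0,-0.06,0,0,0,1],[0,0,-0.09,0,0,0,1],[0,0,-0.12,0,0,0,1],[0,0,-0.14,0,0,0,1],[0,0,-0.14,0,0,0,1],[0,0,-0.14,0,0,0,1]]'
python3 go.py .573 .343 .18 -0.15
python3 - <<'E'
from h import *
im=snapshot('wrist');cv2.imwrite('pics/c2.png',im[:,:,::-1])
E
```

```text
time: 26.8
eef_pos: [0.3376, 0.3058, 0.0421]
eef_rot: [0.998, -0.06, 0.0, -0.0]
wrist_force: [0.4, -0.2, 0.3]
width: 0.852
time: 27.8
eef_pos: [0.3374, 0.3056, 0.0416]
eef_rot: [0.998, -0.06, 0.0, -0.0]
wrist_force: [0.5, -0.4, 0.5]
width: 0.485
time: 28.8
eef_pos: [0.3367, 0.3052, 0.1812]
eef_rot: [0.998, -0.06, -0.0, 0.0]
wrist_force: [0.3, 0.4, -0.2]
width: 0.486
t 28.8 pos [0.3367 0.3052 0.1812] psi -0.12 shift [ 0.2301 -0.0658  0.001 ] rot [0.001 0.001 0.03 ] w 0.486 F [ 0.3  0.4 -0.2] q6 0.61
```

View pics/c2.png

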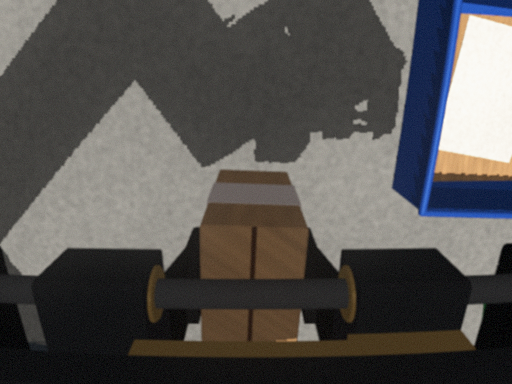

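```bash
python3 -m pendant '[[0.02,-0.006,0,0,0,0.005,1],[0.05,-0.014,0,0,0,0.01,1],[0.09,-0.026,0,0,0,0.02,1],[0.13,-0.037,0,0,0,0.03,1],[0.17,-0.049,0,0,0,0.03,1],[0.21,-0.06,0,0,0,0.03,1],[0.23,-0.066,0,0,0,0.03,1],[0.23,-0.066,0.01,0,0,0.03,1]]'
python3 -m pendant '[[0,0,0.02,0,0,0,1],[0,0,0.04,0,0,0,1],[0,0,0.06,0,0,0,1],[0,0,0.08,0,0,0,1],[0,0,0.1,0,0,0,1],[0,0,0.108,0,0,0,1],[0,0,0.108,0,0,0,1],[0,0,0.108,0,0,0,1]]'
python3 go.py .573 .343 .046 -0.15
python3 - <<'E'
from h import *
im=snapshot('side');cv2.imwrite('pics/c3.png',cv2.resize(im[220:384,60:280,::-1],None,fx=3,fy=3))
E
```

```text
time: 29.85
eef_pos: [0.5749, 0.3434, 0.17]
eef_rot: [0.997, -0.075, 0.0, 0.0]
wrist_force: [-0.9, 1.2, -0.9]
width: 0.484
time: 30.85
eef_pos: [0.5743, 0.3438, 0.0643]
eef_rot: [0.997, -0.075, 0.001, -0.0]
wrist_force: [-0.2, -0.4, -0.8]
width: 0.488
t 30.85 pos [0.5743 0.3438 0.0643] psi -0.15 shift [-0.0012  0.001   0.0183] rot [-0.001 -0.002  0.   ] w 0.488 F [-0.2 -0.4 -0.8] q6 0.52
```

View pics/c3.png

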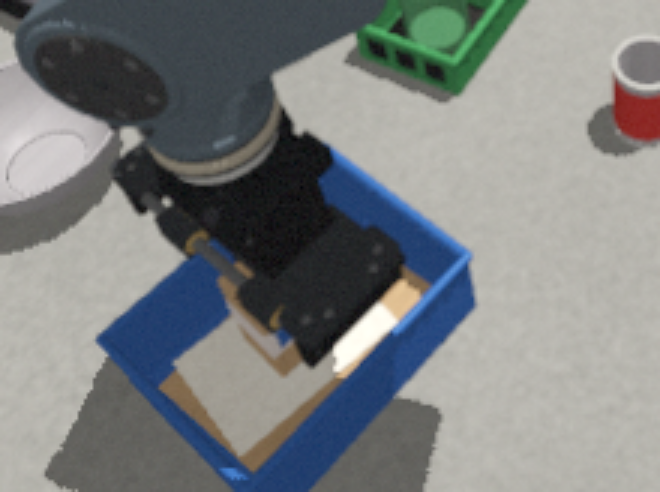

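```bash
python3 -m pendant '[[0,0,0.002,0,0,0,1],[0,0,0.005,0,0,0,1],[0,0,0.008,0,0,0,1],[0,0,0.01,0,0,0,1],[0,0,0.011,0,0,0,1],[0,0,0.012,0,0,0,1],[0,0,0.012,0,0,0,1],[0,0,0.012,0,0,0,1]]'
python3 -m pendant '[[0,0,0.001,0,0,0,1],[0,0,0.002,0,0,0,1],[0,0,0.003,0,0,0,1],[0,0,0.003,0,0,0,1],[0,0,0.003,0,0,0,1],[0,0,0.003,0,0,0,1],[0,0,0.003,0,0,0,1],[0,0,0.003,0,0,0,1]]'
```

```text
time: 31.9
eef_pos: [0.5736, 0.3436, 0.0516]
eef_rot: [0.997, -0.075, 0.0, -0.0]
wrist_force: [0.4, 0.9, -0.4]
width: 0.485
time: 32.9
eef_pos: [0.5736, 0.3436, 0.0486]
eef_rot: [0.997, -0.075, 0.0, -0.0]
wrist_force: [-0.8, 0.1, -1.7]
width: 0.486
```

```bash
python3 -m pendant '[[0,0,0.001,0,0,0,1],[0,0,0.002,0,0,0,1],[0,0,0.003,0,0,0,1],[0,0,0.003,0,0,0,1],[0,0,0.003,0,0,0,1],[0,0,0.003,0,0,0,1],[0,0,0.003,0,0,0,1],[0,0,0.003,0,0,0,1]]'
```

```text
time: 33.9
eef_pos: [0.5736, 0.3435, 0.0456]
eef_rot: [0.997, -0.075, -0.0, -0.0]
wrist_force: [-0.8, 0.4, 0.7]
width: 0.49
```

```bash
python3 -m pendant '[[0,0,0,0,0,0,0.5],[0,0,0,0,0,0,0.2],[0,0,0,0,0,0,-0.2],[0,0,0,0,0,0,-0.6],[0,0,0,0,0,0,-0.8],[0,0,0,0,0,0,-0.8],[0,0,0,0,0,0,-0.8],[0,0,-0.02,0,0,0,-0.8]]'
python3 -m pendant '[[0,0,-0.02,0,0,0,-0.8],[0,0,-0.04,0,0,0,-0.8],[0,0,-0.07,0,0,0,-0.8],[0,0,-0.10,0,0,0,-1],[0,0,-0.13,0,0,0,-1],[0,0,-0.15,0,0,0,-1],[0,0,-0.15,0,0,0,-1],[0,0,-0.15,0,0,0,-1]]'
python3 go.py .452 .053 .15 -1.70
```

```text
time: 34.9
eef_pos: [0.5722, 0.343, 0.0645]
eef_rot: [0.997, -0.075, -0.002, 0.001]
wrist_force: [-0.1, 0.1, -0.1]
width: 0.894
time: 35.9
eef_pos: [0.573, 0.3433, 0.2155]
eef_rot: [0.997, -0.075, -0.0, 0.0]
wrist_force: [-0.7, 0.4, -0.2]
width: 0.996
t 35.9 pos [0.573  0.3433 0.2155] psi -0.15 shift [-0.0762  0.3051  0.0656] rot [1.00e-03 0.00e+00 1.55e+00] w 0.996 F [-0.7  0.4 -0.2] q6 0.52
```

```bash
python3 -m pendant '[[-0.01,0.04,0,0,0,0.18,-1],[-0.02,0.08,0.01,0,0,0.36,-1],[-0.03,0.12,0.02,0,0,0.54,-1],[-0.04,0.16,0.03,0,0,0.72,-1],[-0.05,0.2,0.04,0,0,0.9,-1],[-0.06,0.25,0.05,0,0,1.08,-1],[-0.07,0.28,0.06,0,0,1.26,-1],[-0.076,0.305,0.065,0,0,1.44,-1]]'
python3 -m pendant '[[0,0,0,0,0,0.11,-1],[0,0,0,0,0,0.11,-1],[0,0,0,0,0,0.11,-1],[0,0,0,0,0,0.11,-1],[0,0,0,0,0,0.11,-1],[0,0,0,0,0,0.11,-1],[0,0,0,0,0,0.11,-1],[0,0,0,0,0,0.11,-1]]'
python3 go.py .452 .053 .046 -1.70
python3 - <<'E'
from fit import *
im=snapshot('wrist');o=im[:,:,::-1].copy();cv2.polylines(o,[proj('wrist',circ(.452,.053,.078,.027)).astype(np.int32)],True,(255,0,255),1)
cv2.imwrite('pics/t1.png',o)
im=snapshot('side');cv2.imwrite('pics/t1s.png',cv2.resize(im[150:384,70:350,::-1],None,fx=2.5,fy=2.5))
E
```

```text
time: 36.9
eef_pos: [0.4508, 0.0523, 0.1492]
eef_rot: [-0.698, 0.716, 0.001, -0.001]
wrist_force: [1.1, 0.7, 0.0]
width: 1.004
time: 37.9
eef_pos: [0.4529, 0.0534, 0.1506]
eef_rot: [-0.66, 0.751, -0.0, 0.0]
wrist_force: [-0.1, -0.1, -0.5]
width: 0.998
t 37.9 pos [0.4529 0.0534 0.1506] psi -1.7 shift [0.0005 0.0008 0.1046] rot [-0.  0.  0.] w 0.998 F [-0.1 -0.1 -0.5] q6 1.57
```

View pics/t1.png

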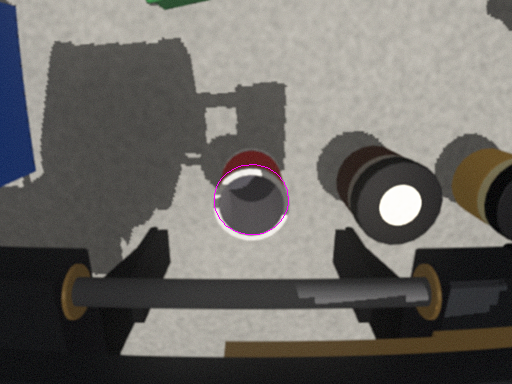

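View pics/t1s.png

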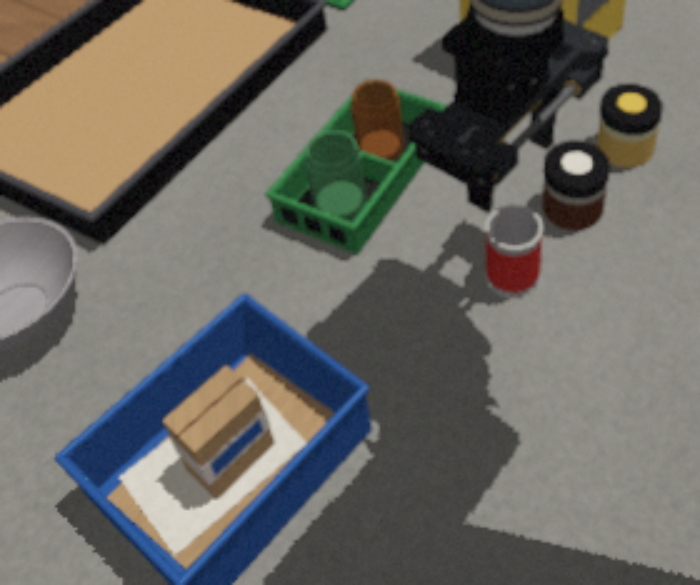

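```bash
python3 -m pendant '[[0,0.003,0.02,0,0,0,-1],[0,0.003,0.045,0,0,0,-1],[0,0.003,0.07,0,0,0,-1],[0,0.003,0.09,0,0,0,-1],[0,0.003,0.102,0,0,0,-1],[0,0.003,0.102,0,0,0,-1],[0,0.003,0.102,0,0,0,1],[0,0.003,0.102,0,0,0,1]]' 15
python3 -m pendant '[[0,0,0,0,0,0,1],[0,0,0,0,0,0,1],[0,0,0,0,0,0,1],[0,0,0,0,0,0,1],[0,0,0,0,0,0,1],[0,0,0,0,0,0,1],[0,0,0,0,0,0,1],[0,0,0,0,0,0,1]]'
python3 -m pendant '[[0,0,-0.01,0,0,0,1],[0,0,-0.03,0,0,0,1],[0,0,-0.07,0,0,0,1],[0,0,-0.11,0,0,0,1],[0,0,-0.15,0,0,0,1],[0,0,-0.2,0,0,0,1],[0,0,-0.24,0,0,0,1],[0,0,-0.24,0,0,0,1]]'
python3 - <<'E'
from h import *
im=snapshot('wrist');cv2.imwrite('pics/t2.png',im[:,:,::-1])
a=-.13
print('mouth drop', .5937-.015*np.cos(a), -.3181-.015*np.sin(a))
E
python3 go.py .5788 -.3162 .30 -1.70

```

```text
time: 39.0
eef_pos: [0.4504, 0.0537, 0.0492]
eef_rot: [-0.66, 0.751, -0.001, 0.001]
wrist_force: [0.1, -0.2, 0.1]
width: 0.851
time: 40.0
eef_pos: [0.45, 0.0537, 0.0488]
eef_rot: [-0.66, 0.751, -0.0, 0.0]
wrist_force: [0.3, 0.2, 4.5]
width: 0.619
time: 41.0
eef_pos: [0.4516, 0.0535, 0.2918]
eef_rot: [-0.66, 0.751, -0.003, 0.003]
wrist_force: [-0.3, 0.1, -1.7]
width: 0.617
mouth drop 0.5788265715942782 -0.3161554878607046
t 41.05 pos [0.45   0.0537 0.2897] psi -1.7 shift [ 0.3502 -0.1754 -0.0098] rot [-0.003 -0.     0.   ] w 0.612 F [-0.3  0.4 -1.4] q6 1.57
```

View pics/t2.png

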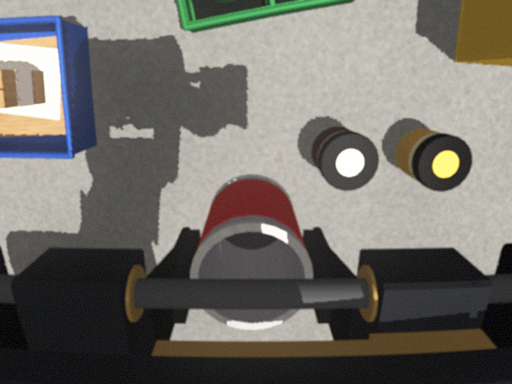

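```bash
python3 -m pendant '[[0.02,-0.01,-0.01,0,0,0,1],[0.05,-0.025,-0.02,0,0,0,1],[0.1,-0.05,-0.02,0,0,0,1],[0.15,-0.075,-0.02,0,0,0,1],[0.2,-0.1,-0.02,0,0,0,1],[0.25,-0.125,-0.02,0,0,0,1],[0.29,-0.145,-0.02,0,0,0,1],[0.32,-0.16,-0.02,0,0,0,1]]'
python3 -m pendant '[[0.02,-0.01,0,0,0,0,1],[0.03,-0.015,0,0,0,0,1],[0.03,-0.015,0,0,0,0,1],[0.03,-0.015,0,0,0,0,1],[0.03,-0.015,0,0,0,0,1],[0.03,-0.015,0,0,0,0,1],[0.03,-0.015,0,0,0,0,1],[0.03,-0.015,0,0,0,0,1]]'
python3 go.py .5788 -.3162 .27 -1.70
python3 - <<'E'
from fit import *
im=snapshot('wrist');o=im[:,:,::-1].copy()
P=proj('wrist',box(.5937,-.3181,-.13,.06,.07,.215,.209))
cv2.polylines(o,[P[[0,2,6,4]].astype(np.int32)],True,(255,0,255),1);cv2.imwrite('pics/t3.png',o)
im=snapshot('side');cv2.imwrite('pics/t3s.png',cv2.resize(im[20:220,200:400,::-1],None,fx=3,fy=3))
E
```

```text
time: 42.05
eef_pos: [0.5664, -0.2857, 0.3053]
eef_rot: [-0.659, 0.752, 0.003, -0.001]
wrist_force: [0.7, -0.4, -0.4]
width: 0.615
time: 43.05
eef_pos: [0.5783, -0.3158, 0.3087]
eef_rot: [-0.66, 0.751, -0.0, 0.0]
wrist_force: [0.3, 0.6, -0.9]
width: 0.621
t 43.05 pos [ 0.5783 -0.3158  0.3087] psi -1.7 shift [ 0.0003 -0.0005  0.0387] rot [-0. -0.  0.] w 0.621 F [ 0.3  0.6 -0.9] q6 1.03
```

View pics/t3.png

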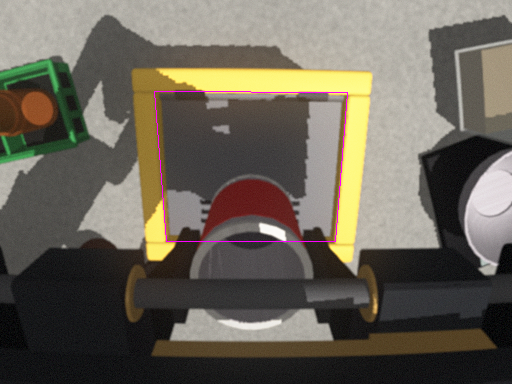

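View pics/t3s.png

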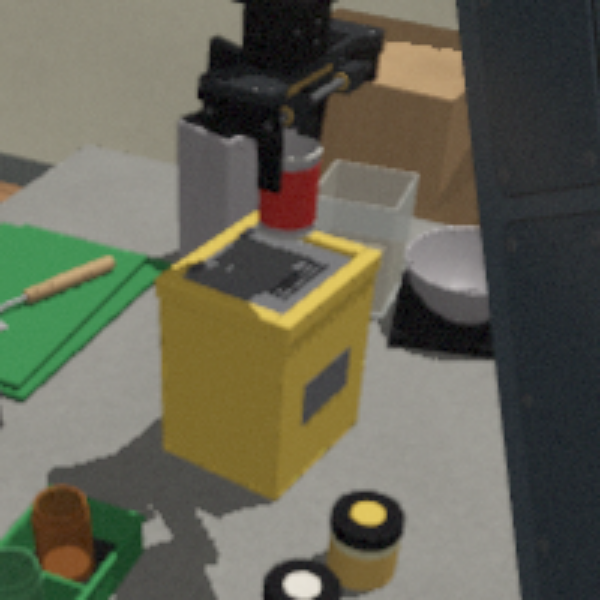

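The projected mouth lies exactly on the flap's edge, and the tin is over the free-edge half. Pushing down.

```bash
python3 -m pendant '[[0,0,0.01,0,0,0,1],[0,0,0.02,0,0,0,1],[0,0,0.03,0,0,0,1],[0,0,0.04,0,0,0,1],[0,0,0.05,0,0,0,1],[0,0,0.06,0,0,0,1],[0,0,0.07,0,0,0,1],[0,0,0.07,0,0,0,1]]'
python3 -m pendant '[[0,0,0.01,0,0,0,1],[0,0,0.02,0,0,0,1],[0,0,0.03,0,0,0,1],[0,0,0.04,0,0,0,1],[0,0,0.05,0,0,0,1],[0,0,0.055,0,0,0,1],[0,0,0.055,0,0,0,1],[0,0,0.055,0,0,0,1]]'
python3 - <<'E'
from fit import *
im=snapshot('side');cv2.imwrite('pics/t4s.png',cv2.resize(im[20:220,200:400,::-1],None,fx=3,fy=3))
E
```

```text
time: 44.15
eef_pos: [0.5777, -0.3155, 0.2374]
eef_rot: [-0.66, 0.751, 0.001, -0.0]
wrist_force: [0.7, 0.1, -0.6]
width: 0.614
time: 45.15
eef_pos: [0.5784, -0.316, 0.1837]
eef_rot: [-0.66, 0.751, -0.0, 0.0]
wrist_force: [-0.2, 0.2, -0.8]
width: 0.612
```

View pics/t4s.png

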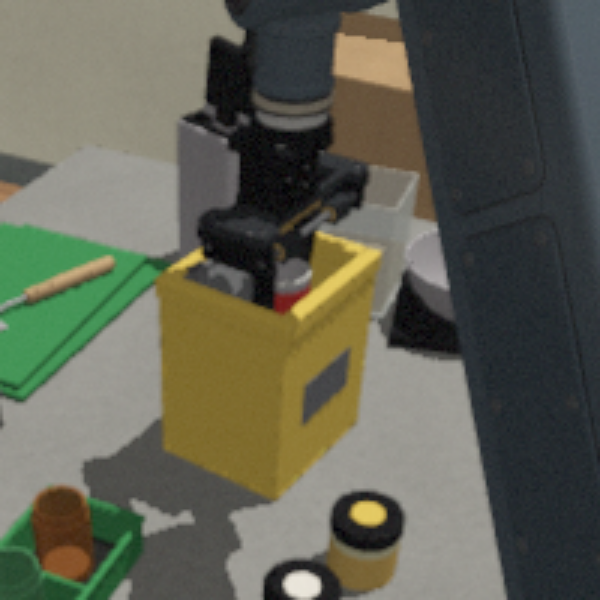

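```bash
python3 -m pendant '[[0,0,0,0,0,0,-0.7],[0,0,0,0,0,0,-0.7],[0,0,0,0,0,0,-0.7],[0,0,0,0,0,0,-0.7],[0,0,0,0,0,0,-0.7],[0,0,0,0,0,0,-0.7],[0,0,0,0,0,0,-0.7],[0,0,0,0,0,0,-0.7]]'
python3 - <<'E'
from fit import *
im=snapshot('wrist');cv2.imwrite('pics/t5.png',im[:,:,::-1])
E
```

```text
time: 46.2
eef_pos: [0.5784, -0.3159, 0.1836]
eef_rot: [-0.66, 0.751, -0.0, 0.0]
wrist_force: [-0.8, -0.3, 0.3]
width: 0.849
```

View pics/t5.png

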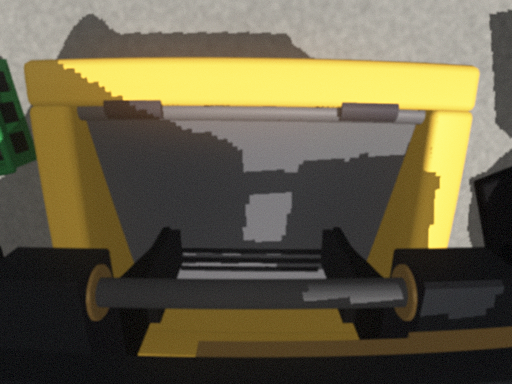

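The tin has dropped; only the fingertips hold the flap. Withdrawing straight up, then clear.

```bash
python3 -m pendant '[[0,0,-0.01,0,0,0,-0.7],[0,0,-0.03,0,0,0,-0.7],[0,0,-0.05,0,0,0,-0.7],[0,0,-0.07,0,0,0,-0.7],[0,0,-0.09,0,0,0,-0.7],[0,0,-0.11,0,0,0,-0.7],[0,0,-0.13,0,0,0,-0.7],[0,0,-0.15,0,0,0,-0.7]]'
python3 -m pendant '[[0,-0.0,-0.02,0,0,0,-0.7],[0.0,0.03,-0.02,0,0,0,-0.7],[0,0.06,-0.02,0,0,0,-0.7],[0,0.09,-0.02,0,0,0,-0.7],[0,0.11,-0.02,0,0,0,-0.7],[0,0.12,-0.02,0,0,0,-0.7],[0,0.12,-0.02,0,0,0,-0.7],[0,0.12,-0.02,0,0,0,-0.7]]'
python3 - <<'E'
from fit import *
for c in('wrist','top','side'):
    im=snapshot(c);cv2.imwrite(f'pics/f_{c}.png',im[:,:,::-1])
    if c!='wrist':
        for n in('tin_mid','green_jar_mid','brown_jar_mid','carton_mid','millet_jar_mid','seed_jar_mid'):
            print(c,n,[(np.round(d['xy']).tolist(),round(d['conf'],2)) for d in look_for(c,n)[:2]])
E
```

```text
time: 47.25
eef_pos: [0.5783, -0.3159, 0.3351]
eef_rot: [-0.66, 0.751, -0.0, 0.0]
wrist_force: [0.7, 0.4, -0.5]
width: 0.847
time: 48.25
eef_pos: [0.4601, -0.3007, 0.3538]
eef_rot: [-0.66, 0.751, -0.0, 0.0]
wrist_force: [0.2, 0.6, -1.0]
width: 0.852
top tin_mid []
top green_jar_mid [([232.0, 161.0], 0.55)]
top brown_jar_mid [([262.0, 158.0], 0.9)]
top carton_mid [([127.0, 195.0], 0.79)]
top millet_jar_mid [([322.0, 251.0], 0.98)]
top seed_jar_mid [([274.0, 241.0], 0.71)]
side tin_mid []
side green_jar_mid [([203.0, 220.0], 0.56)]
side brown_jar_mid [([203.0, 219.0], 0.68), ([218.0, 219.0], 0.28)]
side carton_mid [([159.0, 326.0], 0.6)]
side millet_jar_mid [([324.0, 197.0], 0.82), ([287.0, 110.0], 0.61)]
side seed_jar_mid []
```

View pics/f_wrist.png

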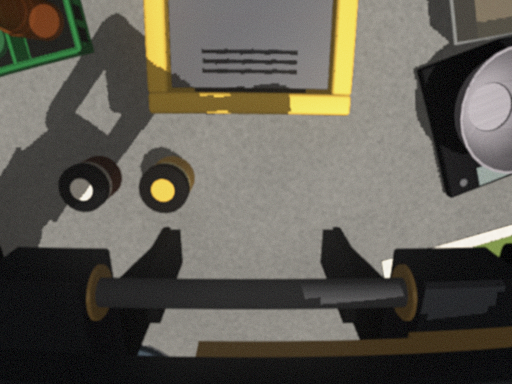

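View pics/f_top.png

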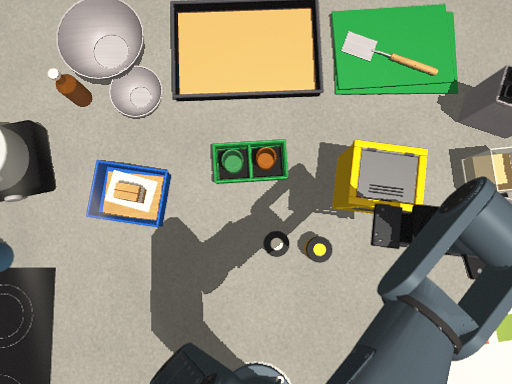

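View pics/f_side.png

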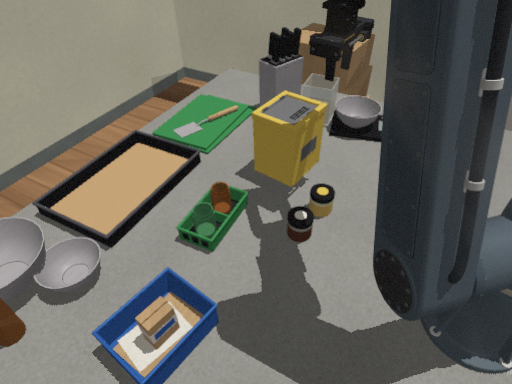

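The pictures show both jars upright in the carrier at top (232,161) and (265,158). The carton is in the box at (128,192), the flap is level at (388,175), and the lidded jars are unmoved at (276,243) and (319,248). The robot is clear of everything.

```bash
python3 -c "
from workcell import *
print(sign_off())"
```

```text
the job is handed in; nothing more can be done
None
```

The job is done and handed in after about 49 s on the robot's clock, out of the 125 s allowed.

**What I did, in order:**
1. I set the brown jar in the carrier's -y compartment. Contact was felt at 6 N before I let go.
2. I set the green jar in the +y compartment, with contact at 3.6 N.
3. I stood the carton upright in the paper box.
4. I pushed the tin through the flap, let go with its base about 74 mm below the closed flap, and lifted straight out.

**Last checks:**
- **Jars and carton:** the final pictures show both jars upright, one per compartment, and the carton standing in the blue box.
- **Tin and flap:** the tin no longer shows in any view, and the networks find it in neither the top nor the side picture. The flap looks closed and level. I did not see the tin inside the bin. I infer it is there because it left the fingers and the flap shut behind it.
- **Full jars:** both are at the same pixel positions as in the first pictures.
- **Robot:** the arm is clear of everything.

**What disagreed:**
- In the last side view, the networks missed the seed jar. They also placed the brown jar on the green one, with the true spot as a low second guess. The pictures themselves show all of these where they should be.
- When the jars were gripped, the opening read about 4 mm less than their body diameter. The hold was firm and both jars hung upright.

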